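# Clamp a latch arm with a T-bolt in a slotted fixture

## Robot

A 6-joint arm with a two-finger parallel gripper is mounted at the origin on the work surface. World frame = base frame: x ahead of the robot, y to its left, z up, the work surface at z = 0. Lengths are in mm, angles in rad, forces in N, time in s.
With the tool pointing down it reaches from about 325 to 900 mm from the base axis. Payload 6.1 kg.
Tool frame: the origin (TCP) lies at the very end of the fingers, on their centre line; the grasp point (between the pads) lies 19 mm behind it; z points along the fingers, y is the line along which they close (so a half turn about z gives the same grasp; the last joint's range is limited). The gripper opens to 87 mm and grips with 3 to 60 N. Pads are 19 mm wide; open, the fingers measure 117 mm over their backs; the gripper's body (75 mm by 190 mm) begins 51 mm behind the grasp point.
Start: joints at [1.124, 0.22, 1.526, -0, 1.395, -0.126], TCP at [197.077, 593.107, 222.538] pointing down, gripper open.
Joint ranges: [-2.98, 2.98], [-0.91, 2.08], [0.09, 2.57], [-1.24, 4.39], [0.2, 2.65], [-2.68, 2.68]. Speed limits (rad/s): [2.57, 2.57, 3.01, 3.14, 3.14, 3.14].

## Interface

Orientations are given as a unit quaternion [w, x, y, z].
In Python, from workcell import robot gives the robot as it stands. Calls block until the motion is done:
- robot.movep(position, orientation): joint-space move of the TCP to a pose.
- robot.servo_line(position, frame=None, max_speed=150): straight line of the TCP; frame=None keeps the orientation; max_speed is the mean speed in mm/s.
- robot.goto_joints(angles): joint-space move.
- robot.grip(opening, grip_force=None): opening from 0.0 (shut) to 1.0 (fully open); grip_force is the grip in N (None keeps the last); returns when the fingers have stopped.
- robot.sleep(seconds).
- robot.inverse_kinematics(position, orientation): joint angles nearest the present ones, or None.
- robot.capture(name): name is "scene" or "side" or "wrist"; returns a dict with "image" (480x640x3 uint8, red, green, blue), "range_z" (480x640 float32, mm along the optical axis (not along the pixel's ray), 0 where there is no reading), "mtx" (3x3 intrinsics, pixels), "pose" (4x4, takes a point from camera to world coordinates). Camera axes: x right, y up, looking along -z (the intrinsics and any distortion apply to the point x, -y, -z); pixel columns grow to the right and rows downward; lengths in mm; the calibration is good to about 2 mm. The wrist camera is an equidistant fisheye: a pixel r from the principal point sees the ray r / f radians off the axis. A picture is of the moment at which its call begins.
A pose or a line that the arm cannot do raises robot.PlanningError and nothing moves.
- robot.hand_in(): hands the job in; it is judged then, once.
Trained networks look in the newest picture that a camera, given by its name, has taken for a name from the list of things; names that differ only in an ending like _2 or _b are one class to them, and where a whole thing is asked for, a point or a joint stands for the part that bears it (a point fixed in the world has none). Each returns a list of dicts, best first, with "conf" (0 to 1); they miss things now and then, are a little off and sometimes report something else, mostly with a low value. They report only what shows in the picture. A call takes as long as a camera call. They do not tell look-alikes from the thing itself.
- robot.cut_out(camera, target): "pixels" (480x640 bool, what is visible of it) and "extent" ([left, top, width, height] in pixels, round what is visible of it).
Readings, each from a call of its own:
- robot.get_time(): time.
- robot.get_q(): joint angles.
- robot.get_qvel(): joint speeds.
- robot.get_tau(): joint torques, N m.
- robot.get_tool_pos(): TCP position.
- robot.get_orientation(): TCP orientation.
- robot.get_wrist_force(): force on the tool from outside, world axes, zero at the start.
- robot.get_ft_torque(): the same for the moment, N m.
- robot.get_width(): opening from 0.0 (shut) to 1.0 (fully open).
- robot.get_grip_force(): force on a finger pad.
Only numpy, scipy, OpenCV 4.12 (cv2) and the standard library are available. Lean on these libraries where they do the work, as an engineer would, in place of code of your own. Each camera call takes 0.05 s, during which the arm holds its last target. There are 200 camera calls.

## Task

Clamp the grey latch arm that lies on the slotted fixture block: take the T-bolt with the long hammer head from the sloping rest, lower its head lengthways into the open part of the slot, slide it along the slot fully home into the arm's notch, turn the head square across the slot so that it catches under the lips, and tighten its nut firmly on the arm. Leave the arm where it lies against its stop bar, leave the bolt with the short square head in the rest, do not disturb the other parts on the counter, and let go at the end.

Things in the scene. Friction and masses are not known exactly. Their poses are not given: they have to be found in the camera images.
- fixture: Fixed steel block, 100 (x) by 170 (y) by 40 mm high, origin at the centre of its underside, z up, x away from the robot within 0.35 rad. A T-slot runs along y on x = 0, from y = -75 to +75 mm, both ends closed: mouth 24 mm wide, lips from z = 25 to 40 mm; under the lips 39 mm wide, floor at z = 10 mm.
- slot_entry (a point): Point in the open part of the slot, on its centre line at lip-top height (fixture x = 0, y = +25, z = 40 mm); axes as the fixture's. The lips' top edges are bevelled 4 mm, so the mouth is 32 mm wide at the very top.
- latch_arm: Loose grey flat arm, about 0.5 kg, 150 (x) by 56 (y) by 10 mm, origin at the centre of its underside, axes as the fixture's, lying on the fixture's top across the slot. An 18 mm wide notch, open to +y, is cut in its +y edge on x = 0, its bottom at y = -5 mm. The -x end has a lip 26 mm high (outer 14 mm), the +x end a boss 22 mm high.
- place_of_arm (a point): Point on the fixture's top where the latch arm's origin belongs (fixture x = 0, y = -42, z = 40 mm). The arm's back edge lies there against a fixed dark stop bar, 10 mm high, at fixture y = -85 to -70.5 mm.
- notch_seat (a point): Point on the latch arm's top face (arm x = 0, y = +2, z = 10 mm) where the bolt's axis must stand, home in the notch. The shank touches the notch's bottom right there.
- tbolt: Loose steel T-bolt, 120 mm long, about 0.42 kg with nut. Origin at the centre of the head's bottom face, z along the shank away from the head. Head 36 (y) by 20 (x) by 12 mm thick; shank 14 mm in diameter. Starts in the rest at 45 degrees: head lower and nearer the robot, y level, x pointing down and outward. Stands upright by itself on its head in the slot.
- tbolt_grip (a point): Point on the T-bolt's axis 102 mm above the head's bottom face, axes as the bolt's: middle of the bare shank above the nut (z = 73 to 120 mm), free to grip along the bolt's y while it lies in the rest.
- head_top (a point): Point on the T-bolt's axis on the head's top face (12 mm above its bottom). Two diagonal head corners are cut back 9 mm: under the lips, the head turns clockwise seen from above from along the slot to square across it, and stops there on the slot's side walls (10 to 17 degrees past); the other way it stops at once.
- nut: Steel hex nut held on the T-bolt, 34 mm across flats (flats face its +x and -x and every 60 degrees), 30 mm high, origin on the axis in its underside, z as the bolt's; lowest 4 mm a round flange, 40 mm diameter. Starts 43 mm above the head's bottom. 16 mm per turn, clockwise from above goes down, 3.2 rad in all; stays where it is turned.
- nut_top (a point): Point on the nut's axis in its top face (30 mm over its underside). At the start the nut's x is parallel to the bolt's. Thread friction (0.06 N m) turns a loose bolt along with the nut. When the slot walls stop the head, the nut runs down 3 mm to the arm, then draws the head up 3 mm against the lips: tight when turned 2.5 to 2.9 rad on the bolt.
- bolt_rest: Fixed brown wooden rest, 150 by 150 mm base (x = -80 to +70 mm), origin on the counter, x away from the robot within 0.35 rad. Two sloping cradles at y = +37.5 and -37.5 mm, either may hold the T-bolt: bolt origin at x = -50, z = 42 mm, axis leaning at 45 degrees up towards +x. They hold the head and the nut (cheeks 52 mm wide overall).
- plain_bolt: The other bolt in the rest: the same, with nut, but with a short square head (20 by 20 by 12 mm). Not wanted: leave it. Origin at the centre of the head's bottom face.
- sleeve: Bystander: upright bronze sleeve, 42 mm in diameter, 85 mm high, origin at its underside.
- door_stop: Bystander: red rubber door stop, 62 mm in diameter, 48 mm high, origin at its underside.
- bolt_catch: Bystander: galvanised bolt catch, 100 mm (y) by 70 mm (x) by 32 mm high, origin at its underside.
- contact_carrier: Bystander: black contact carrier, 110 mm (y) by 40 mm by 38 mm high, origin at its underside.
- spare_arm: Bystander: a second latch arm like the first, lying on the counter, not in the fixture, origin at its underside.
- guide_shoe: Bystander: grey plastic guide shoe, 90 mm (y) by 50 mm by 42 mm high, origin at its underside.
Things that resemble listed ones, but are neither listed nor needed, are in the scene too. Leave any blue or green look-alike of the tbolt alone.

How it is judged:
By the outcome, as a careful person would: the job done as asked, in the order asked, and still so for the second after the job is handed in, with the robot touching nothing.
It also fails if it takes over 69 s, if anything falls off the work surface, if the arm or the gripper's body presses on something with over 40 N, if the wrist force passes 120 N, or if a joint passes its speed limit or range.

## Working session

There is one attempt and no reset: what is moved stays moved. The work goes in short steps, each a Python script; the robot and the scene stay as the last script left them, time stands still between calls to the robot, and variables do not carry over. Pictures are saved under pics/ and viewed, at most 10 in all, crops included, and the job is handed in when it is done.

```bash
ls; mkdir -p pics; cat > h.py <<'E'
import numpy as np, cv2
from workcell import robot
def pts(c, mask=None):
    """world points HxWx3 for pinhole cams"""
    K=c["mtx"];z=c["range_z"].astype(float);H,W=z.shape
    u,v=np.meshgrid(np.arange(W),np.arange(H))
    P=np.stack([(u-K[0,2])/K[0,0]*z,-(v-K[1,2])/K[1,1]*z,-z],-1)
    return P@c["pose"][:3,:3].T+c["pose"][:3,3]
def save(n,im): cv2.imwrite("pics/"+n,cv2.cvtColor(im,cv2.COLOR_RGB2BGR))
E
python3 - <<'E'
from h import *
for n in("scene","side"):
    c=robot.capture(n); save(n+"0.png",c["image"]); np.savez(n+"0.npz",**c)
    print(n,c["mtx"].tolist(),np.round(c["pose"],3).tolist())
    P=pts(c)
    for t in("fixture","latch_arm","tbolt","plain_bolt","bolt_rest","nut","spare_arm"):
        for d in robot.cut_out(n,t):
            m=d["pixels"]&(c["range_z"]>0)
            print(t,round(d["conf"],2),d["extent"],np.round(np.median(P[m],0)) if m.any() else None)
print(robot.get_time())
E
```

```text
pics
scene [[498.94436789096875, 0.0, 321.9029565792084], [0.0, 498.94436789096875, 240.14392086454623], [0.0, 0.0, 1.0]] [[-0.888, -0.313, 0.337, 901.964], [0.46, -0.59, 0.664, 677.881], [-0.009, 0.744, 0.668, 902.551], [0.0, 0.0, 0.0, 1.0]]
fixture 0.72 [317.8, 332.3, 64.3, 91.4] [607. 231.  39.]
latch_arm 0.81 [309.1, 329.9, 76.2, 40.3] [583. 157.  50.]
tbolt 0.8 [272.2, 230.8, 40.6, 25.8] [ 558. -158.   92.]
tbolt 0.74 [319.7, 201.8, 37.7, 20.0] [ 364. -271.   25.]
tbolt 0.71 [359.3, 230.6, 33.5, 29.5] [ 348. -110.   27.]
tbolt 0.67 [314.2, 333.2, 71.2, 93.7] [607. 230.  39.]
tbolt 0.64 [174.4, 212.5, 35.1, 25.9] [ 750. -413.   26.]
tbolt 0.58 [364.4, 180.7, 42.6, 12.6] [ 186. -308.   25.]
plain_bolt 0.74 [263.6, 212.5, 38.9, 27.8] [ 545. -232.   90.]
bolt_rest 0.59 [265.4, 209.8, 38.2, 27.6] [ 546. -231.   90.]
bolt_rest 0.58 [255.2, 222.9, 66.1, 60.0] [ 576. -167.    9.]
bolt_rest 0.26 [272.7, 231.2, 39.7, 24.3] [ 559. -157.   92.]
nut 0.68 [182.4, 214.8, 19.3, 18.4] [ 745. -415.   30.]
nut 0.66 [364.6, 235.1, 22.4, 18.1] [ 343. -112.   31.]
nut 0.61 [381.8, 182.9, 9.2, 12.9] [
[... 888 characters left out ...]
.]
tbolt 0.6 [343.0, 235.0, 42.9, 47.3] [ 544. -171.   88.]
tbolt 0.29 [332.3, 211.9, 21.8, 38.2] [584. -21.  54.]
plain_bolt 0.68 [360.7, 256.6, 44.1, 46.3] [ 532. -243.   88.]
bolt_rest 0.84 [330.4, 259.1, 90.4, 68.2] [ 531. -238.    8.]
bolt_rest 0.21 [346.0, 234.1, 41.2, 45.6] [ 544. -170.   86.]
nut 0.86 [230.8, 386.8, 17.5, 19.4] [ 169. -322.   31.]
nut 0.66 [306.4, 332.8, 21.8, 24.8] [ 356. -287.   30.]
nut 0.63 [499.6, 305.8, 20.4, 27.2] [ 734. -429.   30.]
nut 0.62 [357.0, 246.7, 19.6, 20.6] [ 547. -174.   88.]
nut 0.55 [259.9, 290.9, 20.7, 21.3] [ 331. -131.   30.]
nut 0.16 [355.9, 212.7, 40.8, 29.4] [689. -12.   6.]
spare_arm 0.96 [408.0, 338.0, 75.7, 60.3] [ 544. -450.    9.]
0.8
```

```bash
python3 - <<'E'
from h import *
a=np.load("scene0.npz");b=np.load("side0.npz")
A=cv2.resize(a["image"][170:470,150:450],(600,600),interpolation=cv2.INTER_CUBIC)
save("s1.png",A)
B=cv2.resize(b["image"][160:400,190:510],(800,600),interpolation=cv2.INTER_CUBIC)
save("s2.png",B)
E
```

```text
(no output)
```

View pics/s1.png

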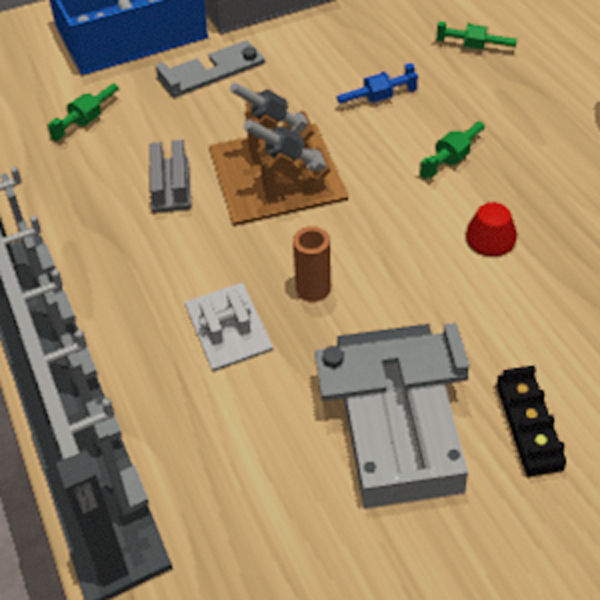

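View pics/s2.png

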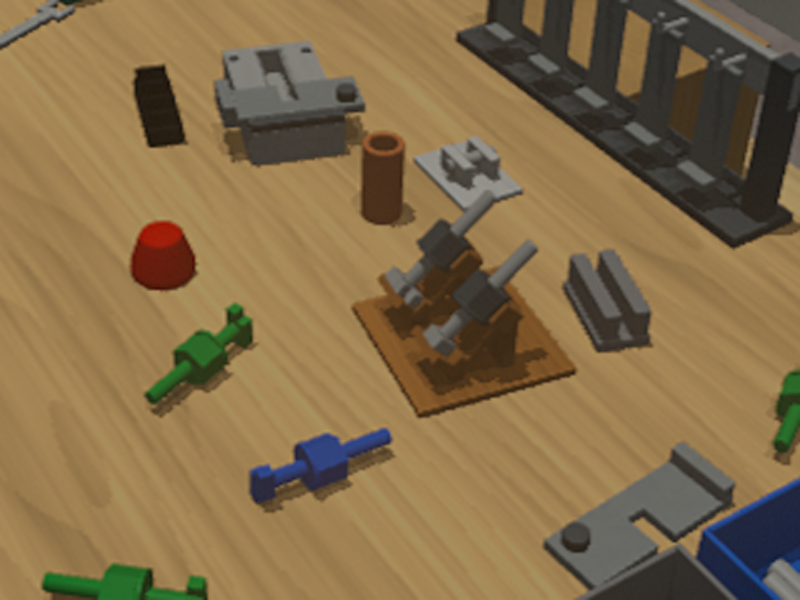

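```bash
cat >> h.py <<'E'
from scipy.spatial.transform import Rotation as Rn
def wpts(c):
    K=c["mtx"];z=c["range_z"].astype(float);H,W=z.shape
    u,v=np.meshgrid(np.arange(W),np.arange(H))
    x=(u-K[0,2])/K[0,0];y=(v-K[1,2])/K[1,1];th=np.hypot(x,y)+1e-9
    s=np.tan(np.minimum(th,1.4))/th
    P=np.stack([x*s*z,-y*s*z,-z],-1)
    return P@c["pose"][:3,:3].T+c["pose"][:3,3]
def quat(R): q=Rn.from_matrix(R).as_quat(); return [q[3],q[0],q[1],q[2]]
def frame(z,y):
    z=np.array(z,float);z/=np.linalg.norm(z);y=np.array(y,float);y-=z*(y@z);y/=np.linalg.norm(y)
    return np.stack([np.cross(y,z),y,z],1)
def shot(n):
    c=robot.capture("wrist"); np.savez(n+".npz",**c); return c
E
python3 - <<'E'
from h import *
q=robot.get_orientation();print(np.round(Rn.from_quat([q[1],q[2],q[3],q[0]]).as_matrix(),3).tolist())
F=frame([0,0,-1],[0,1,0])
print(robot.inverse_kinematics([570,165,300],quat(F)))
for n,p in(("wf",[560,190,290]),("wr",[500,-200,300])):
    robot.movep(p,quat(F)); c=shot(n)
    print(np.round(c["pose"],3).tolist(),c["mtx"].tolist(),robot.get_q())
    P=wpts(c);z=P[...,2];print(np.median(z[(abs(z)<15)]))
    for t in("latch_arm","tbolt","plain_bolt","nut"):
        for d in robot.cut_out("wrist",t):
            m=d["pixels"]&(c["range_z"]>0);print(t,round(d["conf"],2),d["extent"],np.round(np.median(P[m],0)))
    im=c["image"]
    save(n+".png",im)
print(robot.get_time())
a=cv2.imread("pics/wf.png");b=cv2.imread("pics/wr.png")
E
```

```text
[[-0.949, 0.315, 0.0], [0.315, 0.949, 0.0], [-0.0, 0.0, -1.0]]
[ 1.48924699e-01  1.05859942e-01  1.51131091e+00 -4.44089210e-16
  1.52442180e+00 -1.42187163e+00]
[[-0.0, -0.965, -0.262, 487.365], [1.0, -0.0, -0.001, 191.917], [0.001, -0.262, 0.965, 452.573], [0.0, 0.0, 0.0, 1.0]] [[371.64829954431775, 0.0, 311.10841401381947], [0.0, 371.64829954431775, 239.8261690273934], [0.0, 0.0, 1.0]] [ 1.95290347e-01  1.04635714e-01  1.53130265e+00  2.56351851e-04
  1.50592330e+00 -1.37674844e+00]
0.614548146861182
latch_arm 0.55 [238.3, 158.0, 87.1, 136.9] [575. 157.  51.]
tbolt 0.9 [0.0, 47.4, 15.2, 77.0] [ 353. -263.   22.]
tbolt 0.88 [3.0, 171.7, 54.1, 91.0] [ 551. -156.   91.]
tbolt 0.82 [65.2, 7.6, 31.3, 79.1] [ 343. -109.   27.]
tbolt 0.61 [236.6, 173.4, 159.9, 124.0] [602. 221.  40.]
plain_bolt 0.59 [0.6, 170.0, 19.3, 46.1] [ 513. -225.   58.]
plain_bolt 0.34 [232.8, 172.5, 164.7, 126.9] [602. 220.  40.]
plain_bolt 0.2 [8.1, 260.2, 30.7, 22.1] [ 655. -260.   26.]
nut 0.82 [13.5, 193.7, 30.0, 41.7] [ 551. -151.   93.]
nut 0.75 [60.6, 27.5, 32.8, 30.1] [ 336. -110.   32.]
nut 0.58 [1.7, 72
[... 378 characters left out ...]
3e-04
  1.52048131e+00 -2.09742545e+00]
0.6927746591290997
latch_arm 0.79 [545.5, 213.1, 55.2, 63.8] [544. 162.  51.]
tbolt 0.97 [322.4, 210.3, 39.7, 97.9] [ 547. -164.   92.]
tbolt 0.7 [230.0, 39.1, 29.4, 100.4] [ 361. -274.   30.]
tbolt 0.58 [517.8, 222.6, 103.3, 61.9] [571. 129.  40.]
tbolt 0.46 [244.3, 172.8, 132.9, 130.6] [ 531. -202.    9.]
plain_bolt 0.67 [253.7, 202.9, 41.5, 102.9] [ 537. -237.   95.]
plain_bolt 0.19 [462.8, 82.8, 48.8, 45.1] [373.  12.  38.]
nut 0.65 [229.6, 75.3, 28.1, 23.0] [ 361. -273.   34.]
nut 0.59 [325.4, 241.9, 36.0, 37.4] [ 548. -164.   94.]
nut 0.58 [361.3, 48.0, 36.6, 33.1] [ 336. -122.   35.]
nut 0.38 [327.2, 213.2, 38.0, 97.8] [ 546. -164.   92.]
4.7417
```

View pics/wf.png

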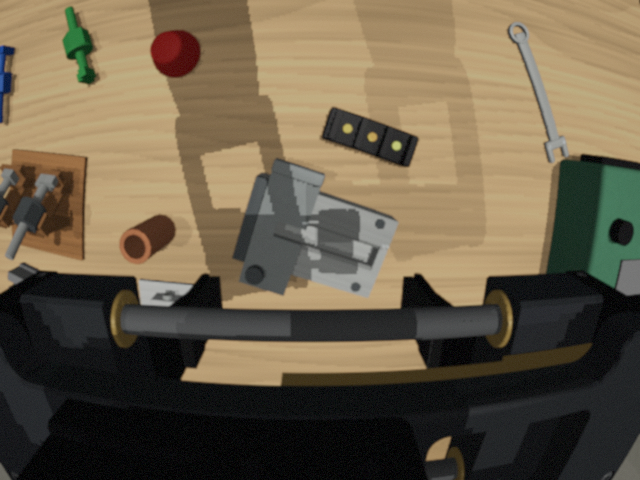

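View pics/wr.png

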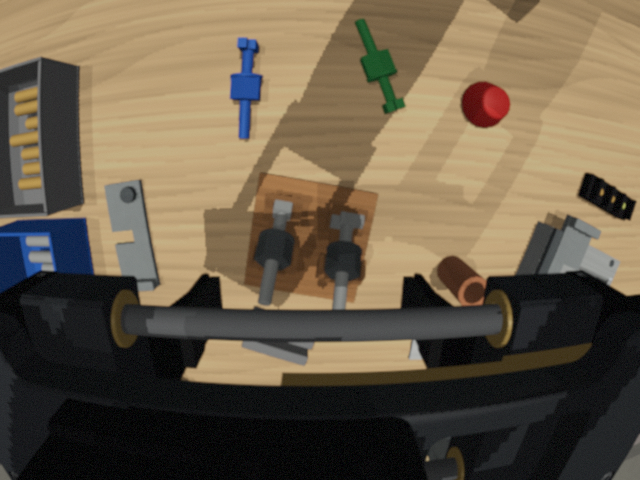

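Both pictures agree. In wr.png the two grey bolts in the rest are the left one at (278,240), with a narrow square head at (283,208), and the right one at (345,250), with a wide head at (347,218). The right one fits the T-bolt, and I'll confirm that in a crop. The fixture is at about (320,235) in wf.png, with the arm at its left. I'll fit the poses from the depth data now.

```bash
cat > fit.py <<'E'
from h import *
from scipy.optimize import least_squares
def box(p,lo,hi):
    c=(np.array(lo)+hi)/2;h=(np.array(hi)-lo)/2;d=abs(p-c)-h
    return np.linalg.norm(np.maximum(d,0),axis=1)+np.minimum(d.max(1),0)
def cyl(p,r,z0,z1):
    d=np.stack([np.hypot(p[:,0],p[:,1])-r,abs(p[:,2]-(z0+z1)/2)-(z1-z0)/2],1)
    return np.linalg.norm(np.maximum(d,0),axis=1)+np.minimum(d.max(1),0)
def armsdf(q):
    a=np.maximum(box(q,[-75,-28,0],[75,28,10]),-box(q,[-9,-5,-9],[9,60,30]))
    return np.minimum(np.minimum(a,box(q,[-75,-28,0],[-61,28,26])),cyl(q-[62,0,0],10,0,22))
def fixsdf(p):
    f=box(p,[-50,-85,0],[50,85,40])
    f=np.maximum(f,-box(p,[-12,-75,24],[12,75,60]));f=np.maximum(f,-box(p,[-19.5,-75,10],[19.5,75,25]))
    return np.minimum(f,box(p,[-50,-85,40],[50,-70.5,50]))
def boltsdf(p,hl=18):
    h=box(p,[-10,-hl,0],[10,hl,12])
    return np.minimum(np.minimum(h,cyl(p,7,0,120)),np.minimum(cyl(p,18,43,73),cyl(p,20,43,47)))
def Rz(a): return Rn.from_euler("z",a).as_matrix()
RB=np.array([[.70710678,0,.70710678],[0,1,0],[-.70710678,0,.70710678]]) # bolt axes in rest frame (columns)
def ffix(v,P,arm=True):
    p=(P-[v[0],v[1],v[3]])@Rz(v[2]); d=fixsdf(p)
    q=(p-[v[4],-42+v[5],40])@Rz(v[6]); return np.minimum(d,armsdf(q))
def fbolt(v,P,hl=18):
    return boltsdf((P-[v[0],v[1],42+v[3]])@(Rz(v[2])@RB),hl)
def near(P,c,r,zmin,zmax=140):
    P=P.reshape(-1,3);P=P[np.isfinite(P).all(1)]
    return P[(np.hypot(P[:,0]-c[0],P[:,1]-c[1])<r)&(P[:,2]>zmin)&(P[:,2]<zmax)]
def fit(f,P,v0,s=2.0):
    P=P[abs(f(np.array(v0,float),P))<30]
    for k in(15,6):
        r=least_squares(f,v0,args=(P,),loss="soft_l1",f_scale=s,x_scale=[1,1,.02,1]+([1,1,.02] if len(v0)>4 else []));v0=r.x
        P=P[abs(f(v0,P))<k]
    return v0,np.abs(f(v0,P)).mean(),len(P)
E
cat > f1.py <<'E'
from fit import *
src={n:(pts(c) if n[0]=="s" else wpts(c),c) for n in("scene0","side0","wf","wr") for c in[np.load(n+".npz")]}
np.set_printoptions(suppress=True,precision=3)
A=[];B=[]
for n,(W,c) in src.items():
    if n!="wr":
        P=near(W,(587,180),130,15)
        best=min((fit(ffix,P,[590,190,a,0,0,0,0]) for a in(-.3,0,-.15,.15,.3)),key=lambda t:t[1]/t[2])
        print("fix",n,best[0],best[1:]);A.append(best[0])
    if n!="wf":
        P=near(W,(545,-166),75,25)
        for hl in(18,10):
            c1=min((fit(lambda v,p:fbolt(v,p,hl),P,[500,-160,a,0]) for a in(-.25,-.1,0,.1)),key=lambda t:t[1]/t[2])
            print("bolt",n,hl,c1[0],c1[1:])
            if hl==18:B.append(c1[0])
print(np.mean(A,0),np.mean(B,0))
c=np.load("wr.npz");save("crop.png",cv2.resize(c["image"][170:310,230:400],(680,560),interpolation=cv2.INTER_CUBIC))
E
python3 f1.py
```

```text
fix scene0 [600.16  194.569  -0.322   0.237  -0.324  -0.202  -0.012] (np.float64(1.1172052966574981), 4355)
bolt scene0 18 [ 520.107 -154.852   -0.183   -3.051] (np.float64(2.5975630739479727), 591)
bolt scene0 10 [ 521.337 -149.25    -0.277   -3.106] (np.float64(2.658896167458962), 558)
fix side0 [595.572 194.444  -0.319  -1.786  -0.62   -2.059  -0.024] (np.float64(1.531420796543111), 1798)
bolt side0 18 [ 511.324 -161.286   -0.164   -5.162] (np.float64(2.4807179588443486), 732)
bolt side0 10 [ 510.885 -165.821   -0.09    -5.585] (np.float64(2.8085850381818607), 685)
fix wf [597.894 196.485  -0.324   0.589  -0.924  -1.655  -0.055] (np.float64(0.6982993315242816), 13148)
bolt wr 18 [ 514.521 -156.69    -0.172   -0.308] (np.float64(1.2104578990382069), 2912)
bolt wr 10 [ 514.489 -157.035   -0.166   -0.264] (np.float64(1.238760316614677), 2635)
[597.875 195.166  -0.322  -0.32   -0.623  -1.305  -0.031] [ 515.317 -157.609   -0.173   -2.84 ]
```

View pics/crop.png

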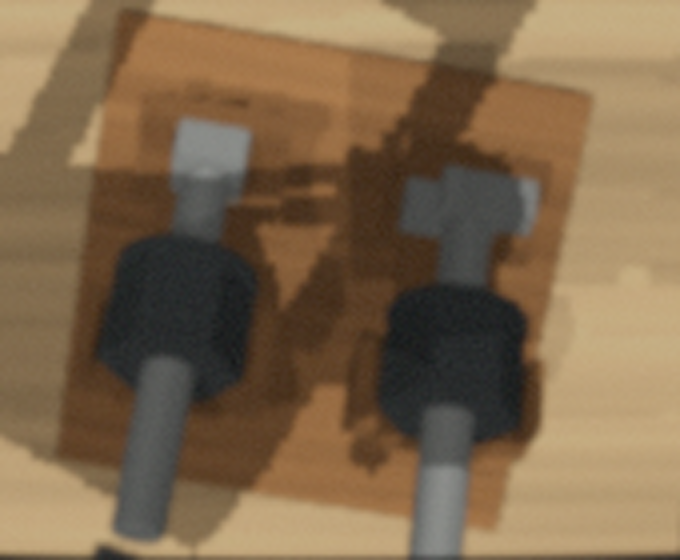

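The crop confirms it: the right-hand bolt, with its head at (470,205), has the long hammer head. The left one, with its head at (210,150), has the short square head and stays in the rest. I'll check reachability and grasp.

```bash
cat >> h.py <<'E'
np.set_printoptions(suppress=True,precision=3)
BO=np.array([514.8,-157.2,41.5]);BY=-.172
Rz=lambda a:Rn.from_euler("z",a).as_matrix()
zb=Rz(BY)@[.70710678,0,.70710678];yb=Rz(BY)@[0,1,0]
FO=np.array([597.9,195.4,0]);FY=-.322
def fx(x,y,z): return FO+Rz(FY)@[x,y,z]
def down(yaw): return quat(frame([0,0,-1],[np.cos(yaw),np.sin(yaw),0]))
def st(): return round(robot.get_time(),2),robot.get_tool_pos(),robot.get_wrist_force(),robot.get_ft_torque(),round(robot.get_width(),3)
E
python3 - <<'E'
from h import *
for s in(1,-1):
  for al in (45,35,25,15,0): # tool tilt from vertical
    z=Rz(BY)@[-np.sin(np.radians(al)),0,-np.cos(np.radians(al))]
    Q=quat(frame(z,s*yb)); g=BO+102*zb
    print(s,al,[robot.inverse_kinematics(g+(19-b)*z,Q) for b in(0,60)])
for y in(25,-40): print([robot.inverse_kinematics(fx(0,y,93+h),down(FY+np.pi/2)) for h in(0,130)])
for yaw in(FY-.3,2.6,-.3): print(robot.inverse_kinematics(fx(0,-40,65),down(yaw)))
E
```

```text
1 45 [array([-0.346,  0.924,  0.957, -0.137,  2.035, -1.756]), array([-0.337,  1.001,  0.747, -0.141,  2.168, -1.768])]
1 35 [array([-0.355,  0.778,  1.12 , -0.109,  1.845, -1.751]), array([-0.348,  0.818,  0.962, -0.109,  1.964, -1.757])]
1 25 [array([-0.367,  0.636,  1.281, -0.082,  1.653, -1.755]), array([-0.361,  0.644,  1.163, -0.081,  1.764, -1.758])]
1 15 [array([-0.382,  0.498,  1.441, -0.054,  1.458, -1.768]), array([-0.377,  0.477,  1.356, -0.053,  1.565, -1.769])]
1 0 [array([-0.411,  0.305,  1.676, -0.   ,  1.161, -1.81 ]), array([-0.411,  0.24 ,  1.634, -0.   ,  1.267, -1.81 ])]
-1 45 [array([-0.346,  0.924,  0.957, -0.137,  2.035,  1.386]), array([-0.337,  1.001,  0.747, -0.141,  2.168,  1.374])]
-1 35 [array([-0.355,  0.778,  1.12 , -0.109,  1.845,  1.391]), array([-0.348,  0.818,  0.962, -0.109,  1.964,  1.385])]
-1 25 [array([-0.367,  0.636,  1.281, -0.082,  1.653,  1.387]), array([-0.361,  0.644,  1.163, -0.081,  1.764,  1.384])]
-1 15 [array([-0.382,  0.498,  1.441, -0.054,  1.458,  1.374]), array([-0.377,  0.477,  1.356, -0.053,  1.565,  1.372])]
-1 0 [array([-0.411,  0.305,  1.676, -0.   ,  1.161,  1.332]), array([-0.411,  0.24 ,  1.634, -0.   ,  1.267,  1.332])]
[array([ 0.225,  0.381,  1.581, -0.   ,  1.179, -1.024]), array([ 0.225,  0.266,  1.472, -0.   ,  1.404, -1.024])]
[array([ 0.133,  0.298,  1.688, -0.   ,  1.156, -1.116]), array([ 0.133,  0.175,  1.578, -0.   ,  1.389, -1.116])]
[ 0.133  0.334  1.702 -0.     1.106  0.755]
[ 0.133  0.334  1.702 -0.     1.106 -2.467]
[ 0.133  0.334  1.702 -0.     1.106  0.433]
```

```bash
python3 - <<'E'
from h import *
Q=quat(frame(-zb,yb)); t=BO+83*zb
robot.grip(.5,60)
robot.movep(t+70*zb+[0,0,20],Q); robot.servo_line(t,max_speed=120); print(st())
robot.grip(0.0,60); print(st(),robot.get_grip_force())
n=Rz(BY)@[-.7071,0,.7071]
robot.servo_line(t+8*n,max_speed=60); print(st())
robot.servo_line(t+65*n,max_speed=100); print(st())
robot.servo_line(t+65*n+[0,0,90],max_speed=150); print(st())
p=t+65*n+[0,0,90]
robot.movep([p[0]+20,p[1],260],down(BY+np.pi/2)); print(st())
c=shot("wh")
for n in("side","scene"):
    c=robot.capture(n);np.savez(n+"1.npz",**c);save(n+"1.png",c["image"])
E
```

```text
(7.73, array([ 573.456, -167.751,  101.888]), array([ 0.003, -0.543,  0.828]), array([-0.12 , -0.389, -0.023]), 0.503)
(8.38, array([ 572.691, -167.355,  100.14 ]), array([ 0.083, -0.747,  0.817]), array([-0.185, -0.41 ,  0.186]), 0.145) 60.164746195077896
(8.67, array([ 567.202, -166.263,  105.672]), array([ 2.446, -1.017, -0.796]), array([-0.072, -0.931, -0.044]), 0.143)
(9.38, array([ 527.38 , -159.308,  145.39 ]), array([ 0.833, -0.507, -4.574]), array([-0.153, -0.957, -0.043]), 0.145)
(10.13, array([ 527.14 , -159.253,  235.158]), array([ 0.9  , -0.314, -3.482]), array([-0.196, -0.994, -0.059]), 0.145)
(10.88, array([ 546.091, -159.037,  258.736]), array([-0.434,  0.007, -3.83 ]), array([-0.018, -0.018,  0.004]), 0.143)
```

```bash
cat > hf.py <<'E'
from fit import *
def held(names,TCP,yaw):
    R0=Rz(yaw-np.pi/2)
    for n in names:
        W=pts(np.load(n+".npz")); P=near(W,TCP,45,TCP[2]-105,TCP[2]-6)
        def f(v,P): return boltsdf((P-TCP+[0,0,83]-v[:3])@(R0@Rn.from_rotvec(v[3:]).as_matrix()))
        v=np.zeros(6)
        for k in(20,8,4):
            P=P[abs(f(v,P))<k]; v=least_squares(f,v,args=(P,),loss="soft_l1",f_scale=1.5,x_scale=[1,1,1,.02,.02,.02]).x
        print(n,"off",v[:3],"rot",v[3:],"res",abs(f(v,P)).mean(),len(P))
E
python3 - <<'E'
from hf import *
held(("side1","scene1"),np.array([546.1,-159,258.7]),BY+np.pi/2)
a=cv2.imread("pics/side1.png");b=cv2.imread("pics/scene1.png")
def crop(im,n,w):
    c=np.load(n+".npz");p=np.linalg.inv(c["pose"])@[546,-159,215,1];K=c["mtx"]
    u=int(K[0,2]-K[0,0]*p[0]/p[2]);v=int(K[1,2]+K[1,1]*p[1]/p[2]);print(u,v)
    return cv2.resize(im[v-w:v+w,u-w:u+w],(400,400),interpolation=cv2.INTER_CUBIC)
cv2.imwrite("pics/held.png",np.hstack([crop(a,"side1",60),crop(b,"scene1",60)]))
E
```

```text
side1 off [-0.543 -0.277 -1.137] rot [ 0.008 -0.016 -0.017] res 1.1281216560482683 514
scene1 off [ 3.04  -0.7    0.409] rot [ 0.007 -0.001  0.108] res 0.958021344590795 385
365 205
294 199
```

View pics/held.png

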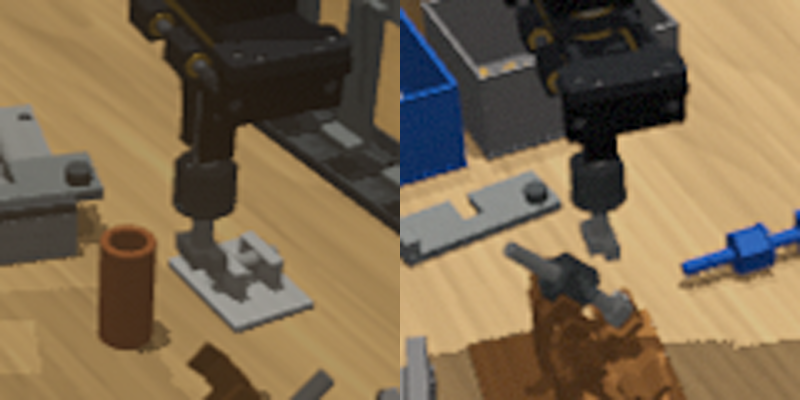

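Both views show the T-bolt hanging upright in the fingers. In the left half of held.png its head is at (205,250), and in the right half at (600,240). The tilt is under 0.02 rad. Next I'll carry it over and insert it.

```bash
sed -i 's/^FO=.*;FY.*/FO=np.array([597.2,195.4,-.3]);FY=-.322/' h.py; python3 - <<'E'
from h import *
Q=down(FY+np.pi/2)
robot.movep(fx(0,25,93+75),Q); 
robot.servo_line(fx(0,25,93+38),max_speed=120)
for n in("side","scene"):
    c=robot.capture(n);np.savez(n+"2.npz",**c)
robot.sleep(.1);f0=robot.get_wrist_force();print(st())
from hf import *
import fit
v=robot.get_tool_pos(); held(("side2","scene2"),v,FY+np.pi/2)
for n in("side2","scene2"):
    P=near(pts(np.load(n+".npz")),fx(0,0,0),125,15,75)
    P=P[np.hypot(*(P-v)[:,:2].T)>45]
    print(n,fit.fit(ffix,P,[597,195,-.32,0,0,0,0]))
E
```

```text
(13.16, array([606.017, 219.178, 132.071]), array([ 0.143,  0.305, -3.962]), array([-0.02 ,  0.013, -0.045]), 0.148)
side2 off [-2.395 -1.989 -2.751] rot [-0.    -0.022  0.232] res 1.3787989632298854 266
scene2 off [ -7.541  13.693 -12.099] rot [0.03  0.556 0.137] res 1.4698361378371463 228
side2 (array([595.406, 194.393,  -0.328,  -1.647,  -0.503,  -2.575,  -0.036]), np.float64(1.5865527514346773), 1475)
scene2 (array([600.189, 194.554,  -0.323,   0.341,   0.003,   2.801,  -0.087]), np.float64(1.1473635971224951), 2091)
```

```bash
python3 - <<'E'
from h import *
f0=np.array([.14,.3,-3.96])
for z in list(range(128,92,-4))+[92,91,90]:
    robot.servo_line(fx(0,25,z),max_speed=60)
    f=robot.get_wrist_force()-f0; print(z,robot.get_tool_pos()-fx(0,25,z),f,robot.get_ft_torque())
    if f[2]>6 or np.hypot(*f[:2])>15: break
print(st())
E
```

```text
128 [-0.147  0.034 -0.073] [-0.635 -0.387 -0.368] [ 0.018  0.008 -0.013]
124 [-0.419 -0.042 -0.589] [ 0.561  1.506 -0.083] [-0.011  0.061  0.111]
120 [-0.344 -0.063 -0.534] [ 0.021 -0.259 -0.105] [-0.017 -0.012  0.018]
116 [-0.325 -0.091 -0.488] [-0.057 -0.738 -0.37 ] [0.008 0.073 0.04 ]
112 [-0.326 -0.095 -0.473] [-0.633 -0.521  0.153] [0.04  0.05  0.048]
108 [-0.323 -0.055 -0.477] [-0.423 -1.017 -0.53 ] [0.013 0.006 0.024]
104 [-0.332 -0.083 -0.478] [-0.414  0.098 -0.339] [ 0.006 -0.004 -0.017]
100 [-0.341 -0.08  -0.508] [-0.547  0.131  0.657] [-0.03   0.006  0.009]
96 [-0.33  -0.036 -0.451] [-0.307 -0.199 -0.98 ] [ 0.008 -0.033  0.006]
92 [0.7   0.217 0.643] [0.69  0.107 2.852] [ 0.058 -0.23  -0.053]
91 [1.074 0.155 1.561] [-0.986 -1.275  9.444] [-0.114  0.137 -0.049]
(15.91, array([606.185, 219.27 ,  92.261]), array([-0.846, -0.975,  5.484]), array([-0.114,  0.137, -0.049]), 0.149)
```

```bash
python3 - <<'E'
from h import *
f0=np.array([.14,.3,-3.96]); R=Rz(FY)
robot.servo_line(fx(0,25,93.6),max_speed=30)
for y in [10,-8,-20,-28,-33,-36,-38,-39,-40,-41,-42,-43,-44]:
    robot.servo_line(fx(0,y,93.6),max_speed=60)
    f=R.T@(robot.get_wrist_force()-f0); p=R.T@(robot.get_tool_pos()-FO); print(y,p,f,robot.get_ft_torque())
    if abs(f[0])>12 or f[1]>8 or abs(f[2])>12: break
print(st())
for n in("side","scene"):
    c=robot.capture(n);np.savez(n+"3.npz",**c)
E
```

```text
10 [-0.115  9.35  93.308] [0.649 0.306 0.309] [-0.021 -0.017 -0.006]
-8 [ 0.092 -8.358 93.701] [ 0.187 -0.232  0.151] [ 0.001 -0.033 -0.029]
-20 [  0.    -20.37   93.574] [ 0.404 -0.758  0.207] [ 0.028  0.015 -0.008]
-28 [  0.002 -28.37   93.577] [ 0.741  0.429 -0.073] [ 0.03  -0.023  0.057]
-33 [ -0.014 -33.277  93.563] [ 0.151  0.519 -0.619] [ 0.021 -0.009 -0.071]
-36 [  0.012 -36.134  93.588] [-0.252  0.282  0.211] [-0.009 -0.071  0.005]
-38 [ -0.    -38.073  93.59 ] [-0.633 -1.457 -0.574] [-0.002  0.026 -0.015]
-39 [ -0.011 -39.03   93.581] [-0.17   0.52  -0.497] [ 0.074 -0.078  0.02 ]
-40 [  0.003 -39.881  93.647] [-0.    -0.395 -0.113] [ 0.134 -0.04   0.052]
-41 [  0.024 -40.574  93.695] [ 1.074  3.126 -0.728] [ 0.611 -0.261 -0.03 ]
-42 [  0.034 -41.069  93.735] [-0.9    4.81  -1.564] [ 1.138 -0.426  0.013]
-43 [  0.062 -41.387  93.769] [-0.161  6.782 -2.223] [ 1.591 -0.57   0.027]
-44 [  0.071 -41.701  93.855] [ 0.689  9.2   -3.207] [ 2.08  -0.772 -0.002]
(19.89, array([584.071, 155.82 ,  93.555]), array([ 3.705,  8.809, -7.167]), array([ 2.08 , -0.772, -0.002]), 0.148)
```

```bash
python3 - <<'E'
from h import *
P=fx(0,-40.8,93.0); robot.servo_line(P,max_speed=60); y0=FY+np.pi/2
print(st())
for d in [.4,.8,1.2,1.5,1.6,1.65,1.7,1.75,1.8,1.85,1.9,1.95]:
    robot.movep(P,down(y0-d)); f=robot.get_wrist_force();t=robot.get_ft_torque(); p=robot.get_tool_pos()
    q=robot.get_orientation(); Rm=Rn.from_quat([q[1],q[2],q[3],q[0]]).as_matrix()
    print(d,round(y0-np.arctan2(Rm[1,1],Rm[0,1]),3),f,t,p-P)
    if abs(t[2])>.3: break
print(st())
for n in("side","scene"):
    c=robot.capture(n);np.savez(n+"4.npz",**c)
E
```

```text
(20.24, array([584.339, 156.854,  92.769]), array([ 0.948,  2.348, -4.617]), array([ 0.744, -0.194,  0.043]), 0.147)
0.4 0.397 [ 4.148  2.033 -4.762] [ 0.717 -0.948  0.031] [ 0.991 -0.029  0.519]
0.8 0.797 [ 2.827  3.084 -3.579] [ 0.657 -0.857  0.001] [1.009 0.114 0.661]
1.2 1.196 [ 3.402  3.806 -4.203] [ 0.655 -0.879  0.023] [0.993 0.023 0.686]
1.5 1.494 [ 4.689  2.724 -3.7  ] [ 0.579 -0.838  0.009] [0.633 0.027 0.498]
1.6 1.595 [ 4.76   3.969 -3.547] [ 0.64  -0.794  0.028] [0.384 0.08  0.324]
1.65 1.645 [ 3.68   4.091 -3.212] [ 0.601 -0.849 -0.009] [0.362 0.072 0.275]
1.7 1.695 [ 4.785  2.144 -4.291] [ 0.53  -0.893  0.001] [ 0.468 -0.038  0.277]
1.75 1.745 [ 4.691  1.972 -3.666] [ 0.496 -1.033  0.071] [ 0.651 -0.157  0.275]
1.8 1.795 [ 5.31   2.323 -4.139] [ 0.412 -1.038  0.048] [ 0.693 -0.187  0.303]
1.85 1.845 [ 4.387  1.415 -3.224] [ 0.371 -1.012  0.17 ] [ 0.649 -0.285  0.278]
1.9 1.895 [ 5.347  2.229 -3.069] [ 0.34  -1.009  0.386] [ 0.64  -0.292  0.297]
(23.78, array([584.928, 156.405,  92.997]), array([ 5.347,  2.229, -3.069]), array([ 0.34 , -1.009,  0.386]), 0.149)
```

```bash
python3 - <<'E'
from h import *
y0=FY+np.pi/2
robot.grip(.62); robot.sleep(.3)
for n in("side","scene"):
    c=robot.capture(n);np.savez(n+"5.npz",**c);save(n+"5.png",c["image"])
P=fx(0,-40.4,95); Y=y0-1.87-np.pi/2+np.pi; print("Y",Y)
robot.movep(P,down(Y)); 
Pn=fx(0,-40.4,69.5)
robot.servo_line(Pn,max_speed=60); print(st())
robot.grip(0,20); print(st(),robot.get_grip_force())
robot.grip(0,60); robot.sleep(.2); print(st(),robot.get_grip_force(),robot.get_q())
for n in("side","scene"):
    c=robot.capture(n);np.savez(n+"6.npz",**c);save(n+"6.png",c["image"])
a=cv2.imread("pics/side5.png")[150:250,250:380];b=cv2.imread("pics/side6.png")[150:250,250:380]
c=cv2.imread("pics/scene5.png")[300:400,290:420];d=cv2.imread("pics/scene6.png")[300:400,290:420]
cv2.imwrite("pics/rel.png",cv2.resize(np.vstack([np.hstack([a,b]),np.hstack([c,d])]),(780,600),interpolation=cv2.INTER_CUBIC))
E
```

```text
Y 0.949592653589793
(27.23, array([584.144, 157.031,  68.715]), array([ 0.41 , -0.255,  0.284]), array([-0.064,  0.047, -0.019]), 0.62)
(27.73, array([584.774, 157.174,  69.594]), array([0.306, 0.502, 0.803]), array([ 0.093, -0.089,  0.033]), 0.386) 19.9106630487222
(28.15, array([584.748, 157.214,  69.541]), array([1.394, 0.737, 2.379]), array([ 0.12 , -0.208,  0.012]), 0.383) 59.77245699148625 [ 0.132  0.326  1.702  0.     1.113 -0.817]
```

View pics/rel.png

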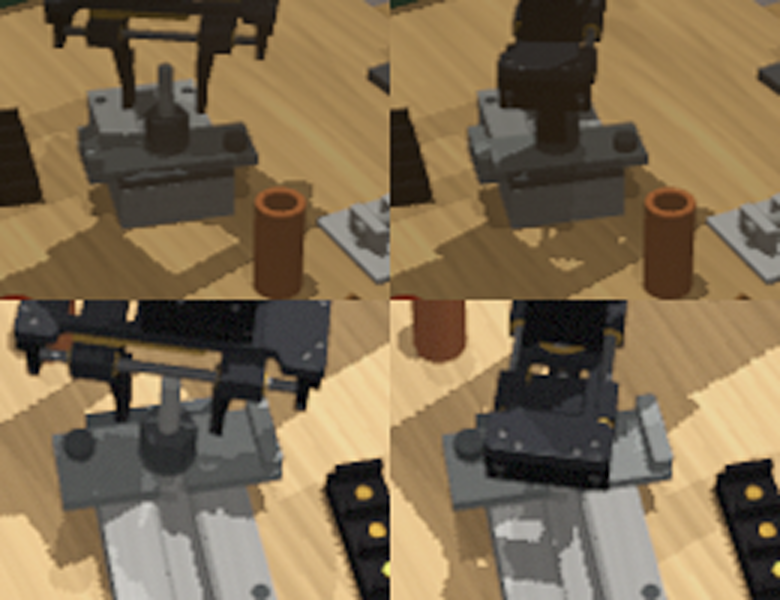

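The bolt stands upright in the notch (top-left (165,110), bottom-left (168,420)), and the arm still lies against its stop. The fingers hold the nut on its flats, with a measured width of about 33.3 mm. Next I'll tighten it.

```bash
python3 - <<'E'
from h import *
Y=FY+np.pi/2-1.87+np.pi/2
for d in [.3,.6,.9,1.2,1.5,1.8,2.05,2.2,2.3,2.4,2.5,2.6,2.65,2.7]:
    z=69.5-min(d*16/2/np.pi,3.0)
    robot.movep(fx(0,-40.4,z),down(Y-d)); f=robot.get_wrist_force();t=robot.get_ft_torque()
    q=robot.get_orientation(); Rm=Rn.from_quat([q[1],q[2],q[3],q[0]]).as_matrix()
    print(d,round((Y-np.arctan2(Rm[1,1],Rm[0,1]))%(2*np.pi),3),f,t,robot.get_tool_pos()-fx(0,-40.4,z),round(robot.get_width(),3))
    if np.linalg.norm(f)>60: print("force");break
print(st())
E
```

```text
0.3 0.296 [1.447 2.092 2.584] [ 0.445 -0.447 -0.058] [0.484 0.249 0.332] 0.386
0.6 0.594 [4.154 3.401 2.253] [ 0.62  -0.802 -0.074] [0.656 0.324 0.342] 0.385
0.9 0.896 [5.176 3.266 1.171] [ 0.607 -0.913 -0.019] [0.843 0.298 0.347] 0.385
1.2 1.196 [5.918 2.536 0.376] [ 0.571 -1.116 -0.074] [1.059 0.228 0.33 ] 0.385
1.5 1.496 [ 6.806  4.653 -3.223] [ 0.646 -1.372 -0.083] [ 1.132  0.235 -0.146] 0.388
1.8 1.796 [ 7.347  2.416 -3.768] [ 0.525 -1.418 -0.142] [ 1.209  0.092 -0.22 ] 0.385
2.05 2.046 [ 7.25   3.415 -3.207] [ 0.486 -1.436 -0.075] [ 1.312 -0.016 -0.168] 0.381
2.2 2.196 [ 7.426  1.761 -3.676] [ 0.413 -1.445 -0.111] [ 1.327 -0.103 -0.179] 0.381
2.3 2.296 [ 8.062  2.934 -2.925] [ 0.408 -1.461 -0.133] [ 1.356 -0.203 -0.191] 0.388
2.4 2.396 [ 8.956  1.826 -4.4  ] [ 0.429 -1.453 -0.093] [ 1.43  -0.246 -0.239] 0.387
2.5 2.496 [ 9.397  1.926 -4.416] [ 0.429 -1.676 -0.172] [ 1.596 -0.387 -0.299] 0.384
2.6 2.596 [ 9.385  1.469 -5.03 ] [ 0.39  -1.76  -0.057] [ 1.69  -0.429 -0.314] 0.383
2.65 2.645 [ 9.881  0.968 -5.6  ] [ 0.376 -1.676  0.433] [ 1.714 -0.457 -0.32 ] 0.382
2.7 2.694 [ 9.18   1.604 -6.101] [ 0.373 -1.693  0.58 ] [ 1.711 -0.509 -0.335] 0.384
(32.72, array([586.126, 156.567,  65.865]), array([ 9.18 ,  1.604, -6.101]), array([ 0.373, -1.693,  0.58 ]), 0.384)
```

```bash
python3 - <<'E'
from h import *
Y=FY+np.pi/2-1.87+np.pi/2
for d in [2.75,2.8,2.84,2.87]:
    robot.movep(fx(0,-40.4,66.5),down(Y-d)); f=robot.get_wrist_force();t=robot.get_ft_torque()
    q=robot.get_orientation(); Rm=Rn.from_quat([q[1],q[2],q[3],q[0]]).as_matrix()
    print(d,round((Y-np.arctan2(Rm[1,1],Rm[0,1]))%(2*np.pi),3),f,t,robot.get_tool_pos(),round(robot.get_width(),3))
for n in("side","scene"):
    c=robot.capture(n);np.savez(n+"7.npz",**c);save(n+"7.png",c["image"])
E
```

```text
2.75 2.744 [10.428  1.853 -6.479] [ 0.303 -1.757  0.765] [586.114 156.593  65.88 ] 0.38
2.8 2.794 [10.431  1.078 -6.682] [ 0.247 -1.714  0.851] [586.096 156.525  65.84 ] 0.387
2.84 2.833 [ 9.623  1.296 -6.63 ] [ 0.2   -1.701  1.056] [586.102 156.517  65.854] 0.383
2.87 2.863 [ 9.876  1.106 -5.999] [ 0.304 -1.761  1.036] [586.135 156.493  65.852] 0.385
```

```bash
cat > look.py <<'E'
from fit import *
import sys
k=sys.argv[1]
for n in("side","scene"):
    c=robot.capture(n);np.savez(n+k+".npz",**c);save(n+k+".png",c["image"])
c=shot("w"+k);save("w"+k+".png",c["image"])
def full(v,P):
    p=(P-[v[0],v[1],v[3]])@Rz(v[2]); d=fixsdf(p); q=(p-[v[4],-42+v[5],40])@Rz(v[6]); d=np.minimum(d,armsdf(q))
    b=p-[v[7],v[8]-40,13]; tz=b[:,2]
    return np.minimum(d,np.minimum(cyl(b,7,0,120),np.minimum(cyl(b,18,37+v[9],67+v[9]),cyl(b,20,37+v[9],41+v[9]))))
for n in("side","scene","w"):
    W=(wpts if n=="w" else pts)(np.load(n+k+".npz")); P=near(W,(597,195),120,15,150)
    v=np.array([597.,195,-.32,0,0,0,0,0,0,0])
    for t in(15,6,4):
        P=P[abs(full(v,P))<t]
        v=least_squares(full,v,args=(P,),loss="soft_l1",f_scale=1.5,x_scale=[1,1,.02,1,1,1,.02,1,1,1]).x
    print(n,v,abs(full(v,P)).mean(),len(P))
E
python3 - <<'E'
from h import *
Y=FY+np.pi/2-1.87+np.pi/2
robot.grip(.62); p=robot.get_tool_pos()
robot.servo_line([p[0],p[1],200],max_speed=120)
robot.movep([520,150,290],down(FY+np.pi/2)); print(st())
E
python3 look.py 8
python3 - <<'E'
import cv2
a=cv2.imread("pics/side8.png")[165:235,255:346];c=cv2.imread("pics/scene8.png")[310:410,285:415]
r=lambda i:cv2.resize(i,(390,300),interpolation=cv2.INTER_CUBIC)
w=cv2.resize(cv2.imread("pics/w8.png")[100:270,200:421],(390,300),interpolation=cv2.INTER_CUBIC)
import numpy as np
cv2.imwrite("pics/fin.png",np.hstack([r(c),w]))
E
```

```text
(38.43, array([519.98 , 149.984, 289.873]), array([-0.187, -0.108, -0.006]), array([ 0.009, -0.034, -0.013]), 0.617)
side [595.064 194.521  -0.316  -1.769   0.049  -0.796   0.007  -0.442  -0.549
  -0.3  ] 1.3641790759628187 1788
scene [600.241 194.602  -0.321   0.23   -0.117  -0.647  -0.002  -0.413  -0.603
  -0.413] 1.074547083417629 4447
w [597.789 196.146  -0.325   0.613   0.055  -0.992  -0.021  -0.236  -0.28
  -0.53 ] 0.6368357403889011 11607
```

View pics/fin.png

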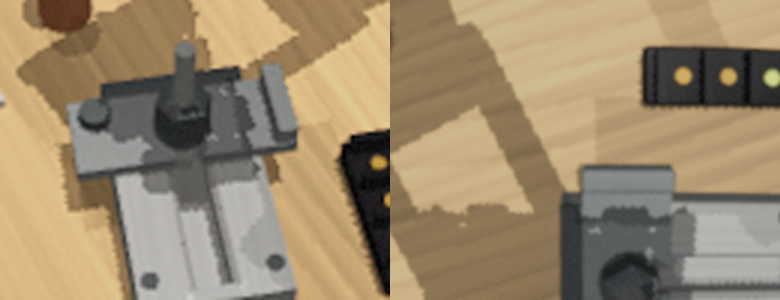

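```bash
python3 - <<'E'
from fit import *
for n,v in(("w8",(597.79,196.15,-.325,.61)),("scene8",(600.24,194.6,-.321,.23)),("side8",(595.06,194.52,-.316,-1.77)),("scene5",(600.24,194.6,-.321,.23)),("side5",(595.06,194.52,-.316,-1.77))):
    p=(near((wpts if n[0]=="w" else pts)(np.load(n+".npz")),(597,195),120,5,160)-[v[0],v[1],v[3]])@Rz(v[2])-[-.4,-40.5,0]
    r=np.hypot(p[:,0],p[:,1]); z=p[:,2]
    T=z[(r<5.5)&(z>122)];N=z[(r>9)&(r<16)&(z>74)&(z<92)];A=z[(abs(p[:,0])>25)&(abs(p[:,0])<45)&(abs(p[:,1])<15)&(z<60)&(z>44)]
    print(n,[(len(t),np.median(t),np.percentile(t,80) if len(t) else 0) for t in(T,N,A)])
E
```

```text
w8 [(100, np.float64(133.42390114885106), np.float64(133.94384619940843)), (368, np.float64(79.48858769636985), np.float64(80.08946105039288)), (686, np.float64(49.9252550103569), np.float64(50.66930126224157))]
scene8 [(22, np.float64(133.15107970376906), np.float64(134.05048644784742)), (89, np.float64(79.44139661650401), np.float64(80.68533933149291)), (233, np.float64(50.087181328909104), np.float64(51.20436729036194))]
side8 [(11, np.float64(132.00379525363033), np.float64(133.33541948277016)), (35, np.float64(79.20877077309116), np.float64(80.72720159769992)), (95, np.float64(50.62995497236604), np.float64(51.89744385567446))]
scene5 [(16, np.float64(129.8311038075398), np.float64(130.6311483754295)), (88, np.float64(83.84137468544556), np.float64(85.09342262736628)), (231, np.float64(50.05301528993507), np.float64(51.61195889080229))]
side5 [(7, np.float64(130.39818511938293), np.float64(131.16724259543935)), (42, np.float64(83.28140813907358), np.float64(84.87988180959744)), (93, np.float64(49.53175862495518), np.float64(51.087082142332584))]
```

The final picture shows the nut down on the arm at (182,115), with the arm square against the stop bar. The bolt tip stands at 133.4 mm, so the head is drawn up under the lips. The nut has travelled about 6.9 mm, or roughly 2.7 rad, on the bolt. I'm handing the job in.

```bash
python3 -c "
from workcell import robot
print(robot.hand_in(),robot.get_time())"
```

```text
the job is handed in; nothing more can be done
the job is handed in; nothing more can be done
```

The T-bolt is home in the notch, its head turned across the slot and drawn up against the lips, the nut tight on the arm (about 2.7 rad on the bolt by depth measurement), the arm still against its stop bar, the gripper clear, and the job handed in at about 39 s of the 69 s allowed.

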